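Load the bench warmer before an injection session

ROBOT

A 6-joint arm with a two-finger parallel gripper is mounted at the origin on the work surface; the furniture and walls round the work are solid. World frame = base frame: x ahead of the robot, y to its left, z up, the work surface at z = 0. Lengths are in m, angles in rad, forces in N, time in s.
With the tool pointing down it reaches from about 0.325 to 0.775 m from the base axis. Payload 5.5 kg.
Tool frame: the origin (TCP) lies midway between the tips of the shut fingers; the grasp point (between the pads) lies 19 mm behind it; z points along the fingers, y is the line along which they close (so a half turn about z gives the same grasp; the last joint's range is limited). The gripper opens to 85 mm and grips with 20 to 120 N. Pads are 22 mm wide; open, the fingers measure 114 mm over their backs; the gripper's body (76 mm by 85 mm) begins 54 mm behind the grasp point. The pads swing forward as they close: fully open they stand 13 mm farther back than shut.
Start: joints at [1.273, 0.091, 1.231, -0, 1.82, -0.057], TCP at [0.143, 0.583, 0.231] pointing down, gripper open.
Joint ranges: [-2.87, 2.87], [-0.86, 2.18], [0.17, 2.46], [-1.51, 4.65], [0.06, 2.69], [-2.65, 2.65]. Speed limits (rad/s): [2.57, 2.57, 3.01, 3.14, 3.14, 3.14].

INTERFACE

Orientations are given as a unit quaternion [x, y, z, w].
In Python, from plant import r gives the robot as it stands. The module is installed in compiled form; this text tells all that it offers.
- The arm moves only by the shell command python3 -m crank 'ROWS' [OPENING] [FORCE]. ROWS is JSON, a list of rows, each a list of 6 numbers: the shift along the tool's x, y, z in mm, then the turn, a rotation vector about the tool's x, y, z in rad. A call has 1 to 20 rows; each row shifts and turns the commanded pose from where the row before left it, along the tool's axes as they then stand; what a row does not reach is not made up. A row lasts 1/12 s, in which the tool goes at most 41.7 mm and 7.16 degrees, less where a joint would pass 70% of its speed; a pose out of reach is approached as far as the arm can. A call is refused whole if a number of a shift passes 41.7 or a number of a turn 0.125, either way. A call with a gripper value outside its range is refused whole. OPENING is the opening, from 0 (shut) to 1 (fully open), set as the call begins (- or left out, the last holds). The fingers move at their own pace and stop on an object; FORCE is the grip in N (left out, the last holds). Time passes only in rows, so rows that do not move let the fingers close. It gives the time, the measured TCP pose, the force, the opening and the grip force at its end, in the units of the state.
- r.observe(): the state, without advancing time (a new reading comes with each control period).
- r.camera(name): name is "scene" or "top" or "wrist"; returns a dict with "frame" (420x560x3 uint8, blue, green, red), "camera_matrix" (3x3 intrinsics, pixels), "rvec" (rotation vector, rad) and "tvec" (3), from world to camera coordinates, as OpenCV has them. Camera axes: x right, y down, z forward; pixel columns grow to the right and rows downward; lengths in m; the calibration is good to about 2 mm. The wrist camera is an equidistant fisheye: a pixel r from the principal point sees the ray r / f radians off the axis. A picture is of the moment at which its call begins. There is no depth.
- r.finish_job(): hands the job in; it is judged then, once.
Trained networks look in the newest picture that a camera, given by its name, has taken for a name from the list of things; names that differ only in an ending like _2 or _b are one class to them, and where a whole thing is asked for, a point or a joint stands for the part that bears it (a point fixed in the world has none). Each returns a list of dicts, best first, with "p" (0 to 1); they miss things now and then, are a little off and sometimes report something else, mostly with a low value. They report only what shows in the picture. A call takes as long as a camera call. They do not tell look-alikes from the thing itself.
- r.regions_of(name, camera): "region" (420x560 bool, what is visible of it) and "rect" ([left, top, right, bottom] in pixels, round what is visible of it).
- r.tip_of(name, camera): "position" ([column, row] in pixels: a listed point, or the origin of a listed thing).
The state is a dict: "clock": time; "joints": joint angles; "qd": joint speeds; "joint_efforts": joint torques, N m; "tool_pos": TCP position; "ee_rot": TCP orientation; "force": force on the tool from outside, world axes, zero at the start; "torque": the same for the moment, N m; "grip_width": finger opening in m; "finger_force": force on a finger pad.
Only numpy, scipy, OpenCV 4.12 (cv2) and the standard library are available. Lean on these libraries where they do the work, as an engineer would, in place of code of your own. Each camera call takes 0.05 s, during which the arm holds its last target. There are 200 camera calls.

TASK

Warm things up for the next session: put each of the three bottles and the culture dish into the warming block that is made for it - every bottle standing in the well of its own size, the dish lying flat in the shallow recess. Carry everything upright, lower it in rather than dropping it, and leave the eyepiece and the tip box where they are.

Things in the scene. Friction and masses are not known exactly. Their poses are not given: they have to be found in the camera images.
- oil_bottle: the biggest bottle, round, with a broad cap: body 55 mm across up to 85 mm, cap 42 mm across from there to the top at 118 mm; 0.11 to 0.18 kg. Stands upright. Origin: centre of its underside, z up along its axis
- medium_bottle: the middle-sized round bottle: body 46 mm across up to 71 mm, cap 34 mm across up to the top at 98 mm; 0.08 to 0.13 kg. Stands upright. Origin: centre of its underside, z up along its axis
- dropper_bottle: the small slim dropper bottle: body 28 mm across up to 50 mm, cap 19 mm across up to the top at 70 mm; 0.03 to 0.05 kg. Stands upright. Origin: centre of its underside, z up along its axis
- dish: a flat round culture dish with its lid on, 38 mm across and 10 mm high; 0.016 to 0.026 kg. Lies flat; take it round the rim. Origin: centre of its underside, z up
- block_large: aluminium warming block, 84 x 84 x 40 mm, fixed, with the widest well: a round blind hole 63 mm across and 20 mm deep (floor 20 mm above the block's underside), its mouth flared to 71 mm by a 4 mm bevel. For the biggest bottle. Origin: centre of its underside (24 mm above the table, level), z up, so the well's axis is the z axis through the origin.
- block_medium: aluminium warming block, 84 x 84 x 40 mm, fixed, with the second widest deep well: a round blind hole 54 mm across and 20 mm deep (floor 20 mm above the block's underside), its mouth flared to 62 mm by a 4 mm bevel. For the middle-sized bottle. Origin: centre of its underside (24 mm above the table, level), z up, so the well's axis is the z axis through the origin.
- block_small: aluminium warming block, 84 x 84 x 40 mm, fixed, with the narrowest well: a round blind hole 36 mm across and 20 mm deep (floor 20 mm above the block's underside), its mouth flared to 44 mm by a 4 mm bevel. For the small dropper bottle. Origin: centre of its underside (24 mm above the table, level), z up, so the well's axis is the z axis through the origin.
- block_dish: aluminium warming block, 84 x 84 x 40 mm, fixed, with only a shallow round recess in its top: 47 mm across and 3.5 mm deep (floor 36.5 mm above the block's underside), its edge flared to 52 mm by a 2.5 mm bevel. For the culture dish. Origin: centre of its underside (24 mm above the table, level), z up, so the well's axis is the z axis through the origin.
- spare_eyepiece: bystander: a black microscope eyepiece standing on its cap, 41 mm across, 52 mm high, loose. Origin: centre of its underside
- tip_box: bystander: a closed white and blue pipette tip box, 84 x 116 x 62 mm, loose. Origin: centre of its underside
Not all that is in view belongs to the job. What is shaped like the oil_bottle but green is not meant.

How it is judged:
At the end, for the whole second after the job is handed in: Each bottle stands on the floor of the well of its own size and the dish lies on the floor of the shallow recess: axis within 8 mm of the block's centre, underside no more than 2.5 mm above the floor, upright within 0.1 rad, at rest and released (horizontal distance between oil_bottle and block_large below 0.008 m and z of oil_bottle in the frame of block_large between 0.016 and 0.0225 m and angle between each of oil_bottle, medium_bottle, dropper_bottle, dish's own z axis and vertical below 0.1 rad and linear speed of each of oil_bottle, medium_bottle, dropper_bottle, dish below 0.02 m/s and contact force between each of oil_bottle, medium_bottle, dropper_bottle, dish and the fingers below 0.1 N and horizontal distance between medium_bottle and block_medium below 0.008 m and z of medium_bottle in the frame of block_medium between 0.016 and 0.0225 m and horizontal distance between dropper_bottle and block_small below 0.008 m and z of dropper_bottle in the frame of block_small between 0.016 and 0.0225 m and horizontal distance between dish and block_dish below 0.008 m and z of dish in the frame of block_dish between 0.0325 and 0.039 m); the robot touches nothing.
It fails at once if one of the bottles or the dish was tipped by more than about 35 degrees (angle between any of oil_bottle, medium_bottle, dropper_bottle, dish's own z axis and vertical above 0.6 rad).
It fails at once if one of them was dropped into its well instead of being lowered (faster than 0.7 m/s at the well, a fall of more than 25 mm) ((linear speed of oil_bottle above 0.7 m/s and horizontal distance between oil_bottle and block_large below 0.03 m and z of oil_bottle in the frame of block_large below 0.05 m) or (linear speed of medium_bottle above 0.7 m/s and horizontal distance between medium_bottle and block_medium below 0.03 m and z of medium_bottle in the frame of block_medium below 0.05 m) or (linear speed of dropper_bottle above 0.7 m/s and horizontal distance between dropper_bottle and block_small below 0.03 m and z of dropper_bottle in the frame of block_small below 0.05 m) or (linear speed of dish above 0.7 m/s and horizontal distance between dish and block_dish below 0.03 m and z of dish in the frame of block_dish below 0.05 m)).
It fails at once if the eyepiece or the tip box was pushed out of its place (more than 20 mm) (distance of any of spare_eyepiece, tip_box from where it was at the start of the episode above 0.02 m).
It also fails if it takes over 96 s, if anything falls off the work surface, if the arm or the gripper's body presses on something with over 40 N, if the wrist force passes 120 N, or if a joint passes its speed limit or range.

## Working session

There is one attempt and no reset: what is moved stays moved. The work goes in short steps, Python scripts to look and compute and a shell command to move; the robot and the scene stay as the last step left them, time stands still between calls to the robot, and variables do not carry over. Pictures are saved under pics/ and viewed, at most 17 in all, crops included, and the job is handed in when it is done.

```bash
mkdir -p pics
cat > h.py <<'E'
import numpy as np, cv2
from plant import r
N=["oil_bottle","medium_bottle","dropper_bottle","dish","block_large","block_medium","block_small","block_dish","spare_eyepiece","tip_box"]
def ray(c,px):
    K=c["camera_matrix"];R=cv2.Rodrigues(np.array(c["rvec"],float))[0];t=np.array(c["tvec"],float).ravel()
    d=R.T@np.linalg.inv(K)@np.array([px[0],px[1],1.]);return -R.T@t,d
def onz(c,px,z):
    o,d=ray(c,px);return o+d*(z-o[2])/d[2]
def proj(c,P):
    return cv2.projectPoints(np.array(P,float).reshape(-1,3),np.array(c["rvec"],float),np.array(c["tvec"],float),c["camera_matrix"],None)[0].reshape(-1,2)
E
python3 - <<'E'
from h import *
s=r.observe();print(s["tool_pos"],s["ee_rot"],s["clock"])
for cam in("scene","top"):
    c=r.camera(cam);cv2.imwrite(f"pics/{cam}0.png",c["frame"]);o,d=ray(c,(280,210));print(cam,o.round(3),d.round(3))
    for n in N:
        z=0.024 if "block" in n else 0
        for q in r.tip_of(n,cam)[:3]: print(n,"tip",round(q["p"],2),np.round(q["position"]),onz(c,q["position"],z).round(3))
        for q in r.regions_of(n,cam)[:3]: print("   reg",round(q["p"],2),np.round(q["rect"]))
print(r.observe()["clock"])
E
```

```text
[0.14302385 0.58241175 0.23015299] [ 1.20117092e-01  9.92759252e-01 -9.61901958e-04 -1.65146869e-04] 0.0
scene [-0.263 -0.683  0.723] [ 0.655  0.487 -0.578]
oil_bottle tip 0.98 [285. 252.] [ 0.436 -0.176  0.   ]
oil_bottle tip 0.63 [247. 238.] [ 0.424 -0.078  0.   ]
   reg 0.9 [231. 196. 258. 249.]
   reg 0.77 [272. 207. 297. 260.]
medium_bottle tip 0.69 [214. 204.] [0.481 0.076 0.   ]
   reg 0.76 [304. 181. 321. 220.]
   reg 0.15 [318. 268. 338. 288.]
dropper_bottle tip 0.55 [359. 240.] [ 0.57  -0.287  0.   ]
   reg 0.59 [355. 211. 367. 247.]
dish tip 0.7 [331. 278.] [ 0.426 -0.302  0.   ]
   reg 0.79 [322. 268. 337. 288.]
block_large tip 0.91 [215. 207.] [0.448 0.039 0.024]
   reg 0.55 [187. 182. 232. 208.]
block_medium tip 0.7 [237. 190.] [0.538 0.048 0.024]
   reg 0.85 [213. 168. 256. 194.]
block_small tip 0.93 [188. 192.] [0.457 0.139 0.024]
block_small tip 0.67 [312. 216.] [ 0.554 -0.168  0.024]
   reg 0.98 [162. 172. 206. 198.]
   reg 0.3 [273. 206. 298. 262.]
block_dish tip 0.56 [210. 178.] [0.54  0.14  0.024]
   reg 0.92 [188. 153. 231. 180.]
spare_eyepiece tip 0.72 [405. 28
[... 598 characters left out ...]
. 194. 332. 202.]
dish tip 0.47 [331. 253.] [ 0.419 -0.295  0.   ]
   reg 0.66 [326. 248. 339. 260.]
block_large tip 0.74 [382. 223.] [ 0.494 -0.432  0.024]
   reg 0.8 [183. 230. 213. 259.]
   reg 0.35 [143. 196. 180. 228.]
block_medium tip 0.89 [196. 212.] [0.535 0.061 0.024]
   reg 0.96 [179. 192. 213. 225.]
block_small tip 0.94 [166. 246.] [0.447 0.142 0.024]
   reg 0.78 [146. 229. 182. 261.]
   reg 0.5 [266. 180. 282. 200.]
block_dish tip 0.81 [163. 214.] [0.533 0.148 0.024]
   reg 0.65 [146. 196. 181. 227.]
spare_eyepiece tip 0.79 [380. 222.] [ 0.498 -0.432  0.   ]
   reg 0.58 [375. 214. 393. 230.]
tip_box tip 0.84 [383. 174.] [ 0.629 -0.448  0.   ]
   reg 0.87 [360. 151. 419. 201.]
2.1
```

Run:
```python
import cv2
a=cv2.imread("pics/scene0.png")[140:310,150:470];cv2.imwrite("pics/s1.png",cv2.resize(a,(800,425),interpolation=cv2.INTER_CUBIC))
a=cv2.imread("pics/top0.png")[140:280,130:430];cv2.imwrite("pics/t1.png",cv2.resize(a,(800,373),interpolation=cv2.INTER_CUBIC))
```

```text
(no output)
```

View pics/s1.png

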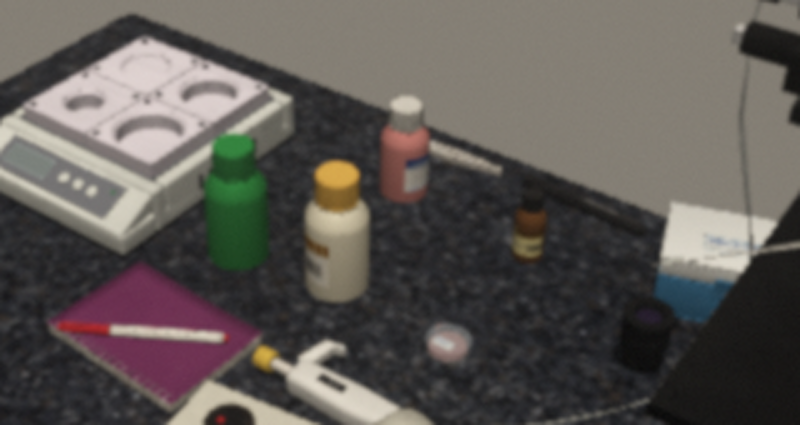

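View pics/t1.png

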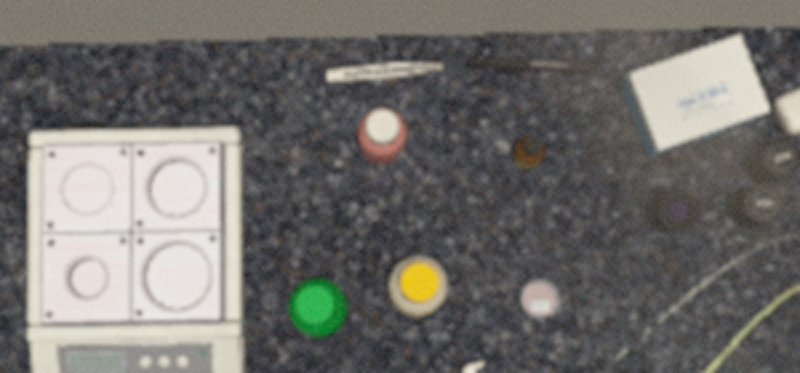

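Top view (crop origin 130,140, ×2.67) and scene view (crop origin 150,140, ×2.5): the blocks are in a 2×2 grid, with small, large, dish and medium at top pixels (163,244), (197,243), (163,211) and (196,211). The medium bottle is pink, the dropper is brown, and the dish is at top (332,252).

There are two oil bottle candidates: cream with a yellow cap at scene (285,230), and green at scene (245,222). Green is ruled out by the task, so the cream one with the yellow cap is meant. I'll confirm that in a crop and fit positions with both cameras.

```bash
cat >> h.py <<'E'
from scipy.optimize import least_squares
PR={"oil_bottle":[(27.5,0),(27.5,85),(21,118)],"medium_bottle":[(23,0),(23,71),(17,98)],"dropper_bottle":[(14,0),(14,50),(9.5,70)],"dish":[(19,0),(19,10)]}
def sil(c,n,xy,z0=0):
    m=np.zeros((420*4,560*4),np.uint8);a=np.linspace(0,2*np.pi,40)
    lv=PR[n];segs=[(lv[0],lv[1])]+([((lv[2][0],lv[1][1]),lv[2])] if len(lv)>2 else [])
    for s in segs:
        P=np.concatenate([np.c_[xy[0]+q[0]/1e3*np.cos(a),xy[1]+q[0]/1e3*np.sin(a),np.full(40,z0+q[1]/1e3)] for q in s])
        h=cv2.convexHull((proj(c,P)*4+1.5).round().astype(np.int32));cv2.fillConvexPoly(m,h,1)
    M=cv2.moments(m,True);return np.array([M["m10"]/M["m00"],M["m01"]/M["m00"]])/4-.375
def cen(mask): M=cv2.moments(mask.astype(np.uint8),True);return np.array([M["m10"]/M["m00"],M["m01"]/M["m00"]]),M["m00"]
E
python3 - <<'E'
from h import *
G={"oil_bottle":(.435,-.165),"medium_bottle":(.582,-.145),"dropper_bottle":(.567,-.288),"dish":(.42,-.297)}
obs={n:[] for n in G};C={}
for cam in("scene","top"):
    c=C[cam]=r.camera(cam)
    for n,g in G.items():
        for q in r.regions_of(n,cam):
            p,a=cen(q["region"])
            if np.hypot(*(p-sil(c,n,g)))<9: obs[n].append((cam,p,a));break
for n,g in G.items():
    f=lambda x,o:np.concatenate([sil(C[k],n,x)-p for k,p,a in o])
    for o in [obs[n]]+[[k] for k in obs[n]]:
        s=least_squares(f,g,args=(o,),diff_step=1e-2);print(n,[k[0] for k in o],[k[2] for k in o],s.x.round(4),s.fun.round(2))
# wells from the top picture: dark rim ellipses -> block corners
c=C["top"];f=c["frame"]
cv2.imwrite("pics/oil.png",cv2.resize(C["scene"]["frame"][185:270,225:325],(600,510),interpolation=cv2.INTER_CUBIC))
cv2.imwrite("pics/blk.png",cv2.resize(f[185:270,135:225],(600,567),interpolation=cv2.INTER_CUBIC))
E
```

```text
oil_bottle ['scene', 'top'] [1241.0, 363.0] [ 0.4332 -0.1768] [-0.41 -1.51  0.97  0.59]
oil_bottle ['scene'] [1241.0] [ 0.4295 -0.1806] [-0.01  0.01]
oil_bottle ['top'] [363.0] [ 0.4348 -0.1742] [ 0. -0.]
medium_bottle ['scene', 'top'] [673.0, 292.0] [ 0.5848 -0.147 ] [-0.41 -0.9   0.78  0.21]
medium_bottle ['scene'] [673.0] [ 0.5821 -0.1501] [0.02 0.02]
medium_bottle ['top'] [292.0] [ 0.5854 -0.1449] [-0. -0.]
dropper_bottle ['scene', 'top'] [333.0, 107.0] [ 0.5677 -0.2917] [-0.25 -0.6   0.54  0.16]
dropper_bottle ['scene'] [333.0] [ 0.5661 -0.2932] [0.01 0.01]
dropper_bottle ['top'] [107.0] [ 0.5682 -0.2903] [ 0.01 -0.  ]
dish ['scene', 'top'] [274.0, 141.0] [ 0.4204 -0.2997] [-0.2  -1.01  0.86  0.5 ]
dish ['scene'] [274.0] [ 0.4182 -0.3016] [-0.  0.]
dish ['top'] [141.0] [ 0.4218 -0.2975] [-0.   -0.01]
```

View pics/oil.png

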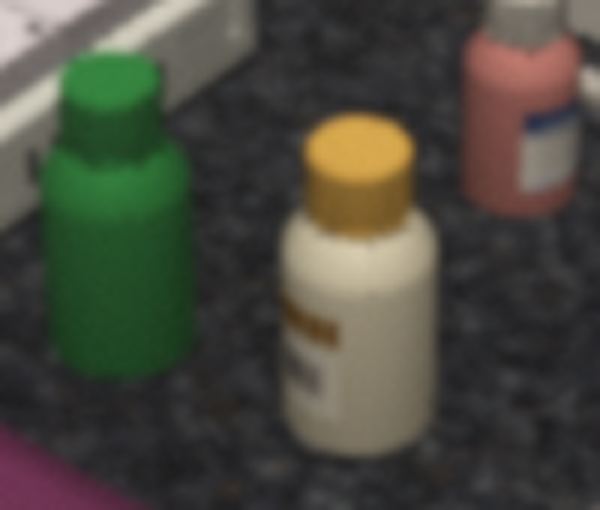

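View pics/blk.png

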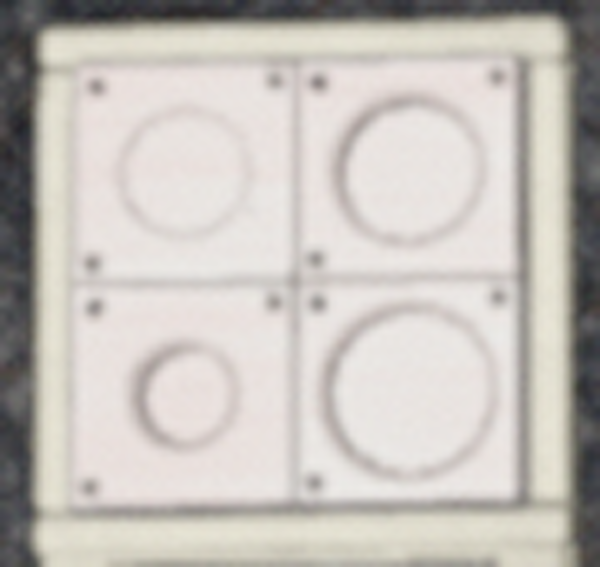

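The crop shows the cream bottle with the yellow cap, centre at (360,290), standing next to the green look-alike at (118,215), so cream is the oil bottle. In the block crop the rim centres are dish (184,172), medium (410,170), small (186,396) and large (410,391).

Run:
```python
from h import *
c=r.camera("top")
P={}
for n,u in {"dish":(184,172),"medium":(410,170),"small":(186,396),"large":(410,391)}.items():
    P[n]=onz(c,(135+(u[0]+.5)/6.667-.5,185+(u[1]+.5)/6.667-.5),.064);print(n,P[n].round(4))
for a,b in(("dish","medium"),("small","large"),("dish","small"),("medium","large")): print(a,b,np.round(P[b]-P[a],4))
print("mean",np.mean(list(P.values()),0))
w=r.camera("wrist");print(w["camera_matrix"],w["tvec"]);cv2.imwrite("pics/w0.png",w["frame"])
R=cv2.Rodrigues(np.array(w["rvec"],float))[0];print("campos",-R.T@np.ravel(w["tvec"]),R)
```

```text
dish [0.5371 0.1427 0.064 ]
medium [0.5357 0.0554 0.064 ]
small [0.4505 0.1419 0.064 ]
large [0.4501 0.0561 0.064 ]
dish medium [-0.0015 -0.0872  0.    ]
small large [-0.0004 -0.0858  0.    ]
dish small [-0.0867 -0.0008  0.    ]
medium large [-0.0855  0.0007  0.    ]
mean [0.49334096 0.09902569 0.064     ]
[[325.1922621    0.         283.98697146]
 [  0.         325.1922621  208.31323021]
 [  0.           0.           1.        ]] [-0.60039972 -0.04101293  0.38048453]
campos [0.06795147 0.60125047 0.3752477 ] [[ 2.37614729e-01  9.71359299e-01  5.94861120e-04]
 [ 9.25134772e-01 -2.26493829e-01  3.04673922e-01]
 [ 2.96082580e-01 -7.18446846e-02 -9.52456533e-01]]
```

```bash
python3 -m crank '[[0,0,0,0,0,0.12],[0,0,0,0,0,0.12]]' 1 30
```

```text
clock: 2.87
tool_pos: [0.1431, 0.5827, 0.2313]
ee_rot: [0.241, 0.971, -0.0, 0.0]
force: [0.4, 1.2, -0.6]
grip_width: 0.0856
finger_force: 0.0
```

```bash
python3 -m crank '[[0,0,0,0,0,-0.12],[0,0,0,0,0,-0.12],[0,0,0,0,0,-0.12],[0,0,0,0,0,-0.12]]' && python3 -m crank '[[-18.5,-30,-1,0,0,0],[-18.5,-30,-1,0,0,0],[-18.5,-30,-1,0,0,0],[-18.5,-30,-1,0,0,0],[-18.5,-30,-1,0,0,0],[-18.5,-30,-1,0,0,0],[-18.5,-30,-1,0,0,0],[-18.5,-30,-1,0,0,0],[-18.5,-30,-1,0,0,0],[-18.5,-30,-1,0,0,0],[-18.5,-30,-1,0,0,0],[-18.5,-30,-1,0,0,0],[-18.5,-30,-1,0,0,0],[-18.5,-30,-1,0,0,0],[-18.5,-30,-1,0,0,0],[-18.5,-30,-1,0,0,0],[0,0,0,0,0,0],[0,0,0,0,0,0]]'
cat >> h.py <<'E'
def wray(c,px):
    K=c["camera_matrix"];R=cv2.Rodrigues(np.array(c["rvec"],float))[0];t=np.array(c["tvec"],float).ravel()
    v=(np.array(px)-K[:2,2])/K[0,0];th=np.hypot(*v);d=np.r_[v/max(th,1e-9)*np.sin(th),np.cos(th)];return -R.T@t,R.T@d
def wonz(c,px,z):
    o,d=wray(c,px);return o+d*(z-o[2])/d[2]
def wproj(c,P):
    R=cv2.Rodrigues(np.array(c["rvec"],float))[0];q=np.array(P).reshape(-1,3)@R.T+np.ravel(c["tvec"]);rr=np.hypot(q[:,0],q[:,1]);th=np.arctan2(rr,q[:,2])
    return c["camera_matrix"][:2,2]+c["camera_matrix"][0,0]*(th/rr)[:,None]*q[:,:2]
def ortho(c,x0,x1,y0,y1,z,s=.0004):  # rectified top-down patch of plane z: rows = -x, cols = -y
    X,Y=np.meshgrid(np.arange(x1,x0,-s),np.arange(y1,y0,-s),indexing="ij")
    m=wproj(c,np.c_[X.ravel(),Y.ravel(),np.full(X.size,z)]).astype(np.float32).reshape(*X.shape,2)
    return cv2.remap(c["frame"],m[...,0],m[...,1],cv2.INTER_LINEAR)
E
python3 - <<'E'
from h import *
w=r.camera("wrist");cv2.imwrite("pics/w1.png",w["frame"]);np.save("w1.npy",w,allow_pickle=True)
o=ortho(w,.39,.60,0,.20,.064);cv2.imwrite("pics/o1.png",o);print(o.shape)
E
```

```text
clock: 3.2
tool_pos: [0.1431, 0.5827, 0.2313]
ee_rot: [-0.003, 1.0, -0.0, -0.0]
force: [0.7, 0.0, 0.3]
grip_width: 0.085
finger_force: 0.0
clock: 4.7
tool_pos: [0.4392, 0.101, 0.2471]
ee_rot: [0.002, 1.0, -0.0, -0.0]
force: [-0.8, 0.7, -0.2]
grip_width: 0.0853
finger_force: 0.0
(525, 500, 3)
```

View pics/o1.png

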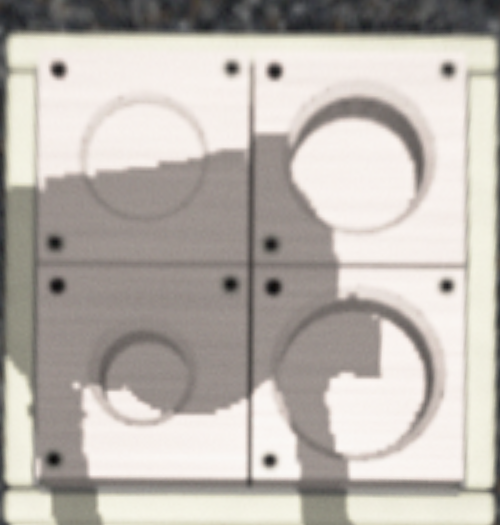

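```bash
python3 -m crank '[[-1,-30,0,0,0,0],[-1,-30,0,0,0,0],[-1,-30,0,0,0,0],[-1,-30,0,0,0,0],[-1,-30,0,0,0,0],[-1,-30,0,0,0,0],[-1,-30,0,0,0,0],[-1,-30,0,0,0,0],[-1,-30,0,0,0,0],[-1,-30,0,0,0,0],[-1,-30,0,0,0,0],[0,0,0,0,0,0],[0,0,0,0,0,0]]'
sed -i 's/^def sil(c,n,xy,z0=0):/def sil(c,n,xy,z0=0,proj=proj):/' h.py
python3 - <<'E'
from h import *
G={"oil_bottle":(.434,-.176),"medium_bottle":(.585,-.147),"dropper_bottle":(.568,-.291),"dish":(.4204,-.2997)}
w=r.camera("wrist");f=w["frame"].copy()
for n,g in G.items():
    for q in r.regions_of(n,"wrist"):
        p,a=cen(q["region"]);e=sil(w,n,g,0,wproj)
        print(n,round(q["p"],2),a,p.round(1),e.round(1),q["rect"])
        if np.hypot(*(p-e))<40:
            s=least_squares(lambda x:sil(w,n,x,0,wproj)-p,g,diff_step=1e-2);print("  ",s.x.round(4))
            cs=cv2.findContours(q["region"].astype(np.uint8),0,2)[0];cv2.drawContours(f,cs,-1,(0,255,0),1);break
cv2.imwrite("pics/w2.png",f)
E
```

```text
clock: 5.83
tool_pos: [0.4496, -0.2271, 0.2469]
ee_rot: [0.001, 1.0, 0.0, -0.0]
force: [-0.2, 0.4, 0.6]
grip_width: 0.0854
finger_force: 0.0
oil_bottle 0.78 2845.0 [333.9 169.1] [334.4 170.1] [305.5, 135.3, 365.0, 198.3]
   [ 0.4329 -0.1765]
medium_bottle 0.76 2040.0 [350.  287.9] [348.3 288. ] [325.8, 254.7, 373.2, 321.1]
   [ 0.5849 -0.1449]
dropper_bottle 0.18 1965.0 [539.3 247.8] [232.9 270.2] [513.1, 221.6, 560.0, 274.9]
dish 0.78 791.0 [223.9 149.9] [223.2 148.9] [209.1, 134.2, 238.2, 168.0]
   [ 0.4217 -0.2989]
```

View pics/w2.png

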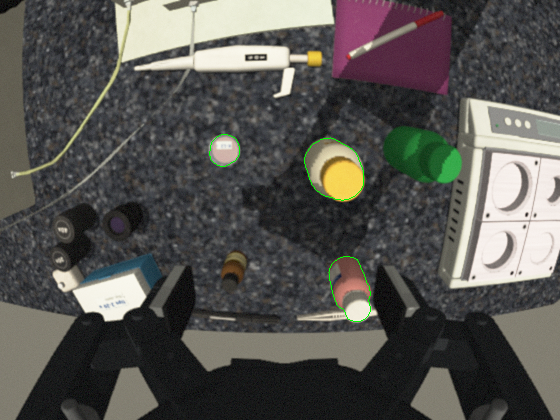

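The wrist contours lie right on the dish (224,150), oil bottle (334,169) and medium bottle (350,288). The dropper shows at (233,270), where the two-camera fit predicts it, so all positions agree within about 2 mm. Next is the dish.

```bash
python3 -m crank '[[9.5,-24,0,0,0,0],[9.5,-24,0,0,0,0],[9.5,-24,0,0,0,0],[0,0,30,0,0,0],[0,0,30,0,0,0],[0,0,30,0,0,0],[0,0,30,0,0,0],[0,0,30,0,0,0],[0,0,30,0,0,0],[0,0,30,0,0,0],[0,0,0,0,0,0],[0,0,0,0,0,0],[0,0,0,0,0,0]]' 1 25
```

```text
clock: 7.17
tool_pos: [0.4219, -0.2997, 0.0395]
ee_rot: [-0.0, 1.0, -0.001, 0.001]
force: [0.4, -0.6, 1.4]
grip_width: 0.0856
finger_force: 0.0
```

```bash
python3 -m crank '[[0,0,15,0,0,0],[0,0,15,0,0,0],[0,0,6.5,0,0,0],[0,0,0,0,0,0],[0,0,0,0,0,0]]' && python3 -m crank '[[0,0,0,0,0,0],[0,0,0,0,0,0],[0,0,0,0,0,0],[0,0,0,0,0,0],[0,0,0,0,0,0],[0,0,0,0,0,0],[0,0,0,0,0,0],[0,0,0,0,0,0],[0,0,0,0,0,0],[0,0,0,0,0,0],[0,0,0,0,0,0],[0,0,0,0,0,0]]' 0 20
```

```text
clock: 7.58
tool_pos: [0.4216, -0.3, 0.0024]
ee_rot: [0.0, 1.0, -0.001, 0.001]
force: [-0.1, -0.2, 0.1]
grip_width: 0.0853
finger_force: 0.0
clock: 8.58
tool_pos: [0.4212, -0.2998, 0.0016]
ee_rot: [0.0, 1.0, -0.0, 0.0]
force: [-0.4, 0.9, 6.5]
grip_width: 0.0371
finger_force: 20.0
```

```bash
python3 -m crank '[[0,0,-10,0,0,0],[0,0,-25,0,0,0],[0,0,-30,0,0,0],[0,0,-30,0,0,0],[0,0,-30,0,0,0],[0,0,-30,0,0,0],[0,0,-20,0,0,0],[0,0,0,0,0,0]]' && python3 -m crank '[[-4,15,0,0,0,0],[-7.7,29,0,0,0,0],[-7.7,29,0,0,0,0],[-7.7,29,0,0,0,0],[-7.7,29,0,0,0,0],[-7.7,29,0,0,0,0],[-7.7,29,0,0,0,0],[-7.7,29,0,0,0,0],[-7.7,29,0,0,0,0],[-7.7,29,0,0,0,0],[-7.7,29,0,0,0,0],[-7.7,29,0,0,0,0],[-7.7,29,0,0,0,0],[-7.7,29,0,0,0,0],[-7.7,29,0,0,0,0],[-4,21,0,0,0,0],[0,0,0,0,0,0],[0,0,0,0,0,0],[0,0,0,0,0,0]]'
```

```text
clock: 9.25
tool_pos: [0.4223, -0.3007, 0.1821]
ee_rot: [0.0, 1.0, -0.003, 0.003]
force: [0.4, -0.3, 0.5]
grip_width: 0.0369
finger_force: 20.2
clock: 10.83
tool_pos: [0.5367, 0.1418, 0.1751]
ee_rot: [0.0, 1.0, -0.0, -0.001]
force: [-0.8, -0.1, -0.1]
grip_width: 0.0371
finger_force: 20.2
```

```bash
python3 -m crank '[[-0.5,0.5,25,0,0,0],[0,0,25,0,0,0],[0,0,25,0,0,0],[0,0,15,0,0,0],[0,0,8,0,0,0],[0,0,5,0,0,0],[0,0,0,0,0,0],[0,0,0,0,0,0],[0,0,0,0,0,0]]'
python3 - <<'E'
from h import *
w=r.camera("wrist");t=r.camera("top")
for n in ["dish"]:
    for q in r.regions_of(n,"top"): print(cen(q["region"]),q["rect"])
print(sil(t,"dish",(.5375,.1427),.0705),r.observe()["tool_pos"])
cv2.imwrite("pics/w3.png",cv2.resize(w["frame"][200:420,150:410],(780,600)))
E
```

```text
clock: 11.58
tool_pos: [0.5384, 0.1428, 0.0745]
ee_rot: [0.001, 1.0, 0.0, 0.001]
force: [-0.4, -0.4, 0.2]
grip_width: 0.0375
finger_force: 20.2
[161.23836458 209.67962185] [0.53815198 0.14300199 0.07397275]
```

View pics/w3.png

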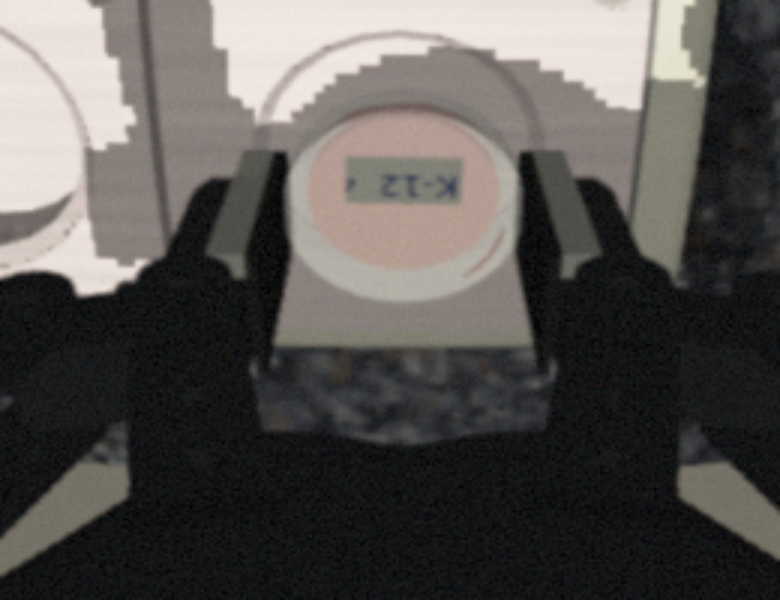

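The dish is held flat and centred between the pads at (403,205), lined up with the recess ring at columns 260–545. I'll lower it and release.

```bash
python3 -m crank '[[0,0,4,0,0,0],[0,0,3,0,0,0],[0,0,1.5,0,0,0],[0,0,0,0,0,0],[0,0,0,0,0,0]]' && python3 -m crank '[[0,0,0,0,0,0],[0,0,0,0,0,0],[0,0,0,0,0,0],[0,0,0,0,0,0],[0,0,0,0,0,0],[0,0,-10,0,0,0],[0,0,-20,0,0,0],[0,0,-30,0,0,0],[0,0,-30,0,0,0],[0,0,-30,0,0,0],[0,0,-30,0,0,0],[0,0,0,0,0,0]]' 0.7
python3 - <<'E'
from h import *
w=r.camera("wrist");o=ortho(w,.49,.58,.10,.185,.064,.0002);cv2.imwrite("pics/o2.png",o);print(o.shape)
for q in r.regions_of("dish","wrist"):
    p,a=cen(q["region"]);print(p,a,q["p"]);print(least_squares(lambda x:sil(w,"dish",x,.0605,wproj)-p,(.5375,.1427),diff_step=1e-2).x)
print(r.observe()["tool_pos"])
E
```

```text
clock: 12.15
tool_pos: [0.5373, 0.1429, 0.0639]
ee_rot: [0.0, 1.0, -0.0, -0.0]
force: [0.4, 0.1, -0.6]
grip_width: 0.0375
finger_force: 20.2
clock: 13.15
tool_pos: [0.5395, 0.1433, 0.2233]
ee_rot: [0.0, 1.0, 0.001, 0.006]
force: [0.2, 1.0, 0.5]
grip_width: 0.0599
finger_force: 0.0
(450, 425, 3)
[282.98845266 185.48190916] 1299.0 0.61
[0.53768456 0.14292413]
[0.53830028 0.14308071 0.21710553]
```

View pics/o2.png

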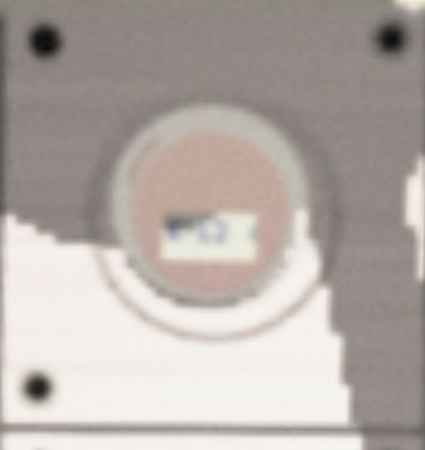

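The dish lies in the recess at (0.5377, 0.1429), within 1 mm of centre. Next is the dropper bottle.

```bash
python3 -m crank '[[-2,-29,0,0,0,0],[-2,-29,0,0,0,0],[-2,-29,0,0,0,0],[-2,-29,0,0,0,0],[-2,-29,0,0,0,0],[-2,-29,0,0,0,0],[-2,-29,0,0,0,0],[-2,-29,0,0,0,0],[-2,-29,0,0,0,0],[-2,-29,0,0,0,0],[-2,-29,0,0,0,0],[-2,-29,0,0,0,0],[-2,-29,0,0,0,0],[-2,-29,0,0,0,0],[-2,-29,0,0,0,0],[0,0,30,0,0,0],[0,0,30,0,0,0],[0,0,30,0,0,0],[0,0,0,0,0,0],[0,0,0,0,0,0]]' 0.8
python3 - <<'E'
from h import *
w=r.camera("wrist");print(r.observe()["tool_pos"])
for q in r.regions_of("dropper_bottle","wrist"):
    p,a=cen(q["region"]);print(p,a,q["p"]);print(least_squares(lambda x:sil(w,"dropper_bottle",x,0,wproj)-p,(.568,-.291),diff_step=1e-2).x)
cv2.imwrite("pics/w4.png",w["frame"])
E
```

```text
clock: 14.92
tool_pos: [0.5655, -0.2912, 0.1209]
ee_rot: [0.0, 1.0, 0.002, -0.003]
force: [-0.1, -0.9, 0.5]
grip_width: 0.0684
finger_force: 0.0
[ 0.56683401 -0.29185203  0.12411437]
[283.81939605 217.45180023] 1722.0 0.67
[ 0.56779882 -0.29090515]
```

View pics/w4.png

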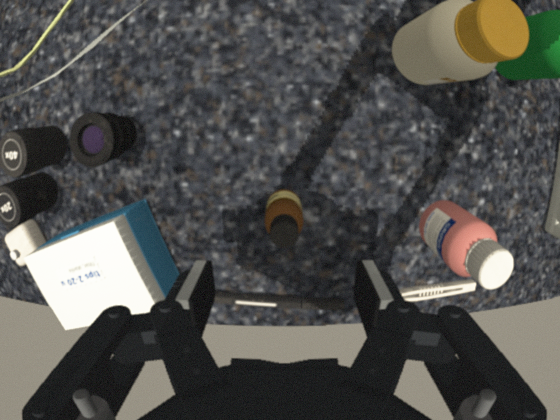

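The dropper sits midway between the open fingers at (284,217). The tip box at (100,265) is clear of the left finger. I'll go down and grip.

```bash
python3 -m crank '[[-0.7,0.5,25,0,0,0],[0,0,25,0,0,0],[0,0,25,0,0,0],[0,0,15,0,0,0],[0,0,7,0,0,0],[0,0,0,0,0,0],[0,0,0,0,0,0]]' && python3 -m crank '[[0,0,0,0,0,0],[0,0,0,0,0,0],[0,0,0,0,0,0],[0,0,0,0,0,0],[0,0,0,0,0,0],[0,0,0,0,0,0],[0,0,0,0,0,0],[0,0,0,0,0,0],[0,0,0,0,0,0],[0,0,0,0,0,0]]' 0 25
```

```text
clock: 15.6
tool_pos: [0.569, -0.2921, 0.0296]
ee_rot: [0.0, 1.0, -0.001, 0.001]
force: [-1.0, -0.3, 0.1]
grip_width: 0.0683
finger_force: 0.0
clock: 16.43
tool_pos: [0.5686, -0.292, 0.0288]
ee_rot: [0.0, 1.0, -0.001, 0.001]
force: [0.1, 0.1, 5.8]
grip_width: 0.0273
finger_force: 25.0
```

```bash
python3 -m crank '[[0,0,-10,0,0,0],[0,0,-25,0,0,0],[0,0,-30,0,0,0],[0,0,-30,0,0,0],[0,0,-30,0,0,0],[0,0,-30,0,0,0],[0,0,-25,0,0,0],[0,0,0,0,0,0]]' && python3 -m crank '[[4,14.5,0,0,0,0],[7.6,28,0,0,0,0],[7.6,28,0,0,0,0],[7.6,28,0,0,0,0],[7.6,28,0,0,0,0],[7.6,28,0,0,0,0],[7.6,28,0,0,0,0],[7.6,28,0,0,0,0],[7.6,28,0,0,0,0],[7.6,28,0,0,0,0],[7.6,28,0,0,0,0],[7.6,28,0,0,0,0],[7.6,28,0,0,0,0],[7.6,28,0,0,0,0],[7.6,28,0,0,0,0],[7.6,28,0,0,0,0],[0,0,0,0,0,0],[0,0,0,0,0,0],[0,0,0,0,0,0]]'
```

```text
clock: 17.1
tool_pos: [0.5693, -0.2925, 0.2153]
ee_rot: [0.0, 1.0, -0.003, 0.005]
force: [0.7, 0.2, 0.5]
grip_width: 0.027
finger_force: 24.7
clock: 18.68
tool_pos: [0.4501, 0.1426, 0.2069]
ee_rot: [0.0, 1.0, -0.0, -0.0]
force: [-0.2, 0.6, -0.8]
grip_width: 0.027
finger_force: 24.8
```

```bash
python3 -m crank '[[-0.5,0,25,0,0,0],[0,0,30,0,0,0],[0,0,25,0,0,0],[0,0,15,0,0,0],[0,0,7,0,0,0],[0,0,0,0,0,0],[0,0,0,0,0,0]]'
python3 - <<'E'
from h import *
w=r.camera("wrist");p=r.observe()["tool_pos"];print(p)
for q in r.regions_of("dropper_bottle","wrist"):
    c,a=cen(q["region"]);print(c.round(1),a,round(q["p"],2),q["rect"],"exp",sil(w,"dropper_bottle",p[:2],p[2]-.029,wproj))
cv2.imwrite("pics/w5.png",cv2.resize(w["frame"][180:420,150:410],(650,600)))
E
```

```text
clock: 19.27
tool_pos: [0.4512, 0.1423, 0.1059]
ee_rot: [0.001, 1.0, -0.0, 0.0]
force: [0.8, 0.6, 0.5]
grip_width: 0.0271
finger_force: 24.8
[0.45154427 0.14254227 0.10667472]
[284.2 278.4] 5429.0 0.88 [253.9, 222.6, 314.5, 337.3] exp [284.34336361 280.71829355]
```

View pics/w5.png

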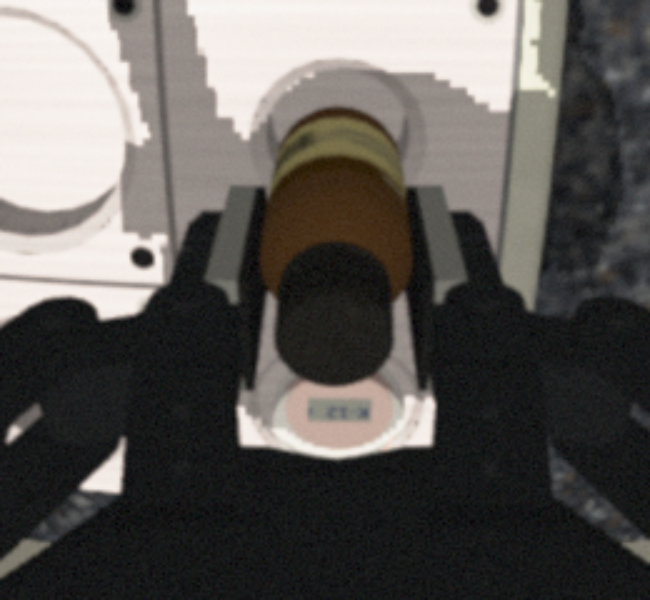

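The dropper hangs upright over the small well: bottle bottom at (340,130), rim at columns 250–425, dish undisturbed below it. I'll lower it.

```bash
python3 -m crank '[[0,0,8,0,0,0],[0,0,8,0,0,0],[0,0,8,0,0,0],[0,0,5,0,0,0],[0,0,2,0,0,0],[0,0,0,0,0,0],[0,0,0,0,0,0],[0,0,0,0,0,0]]'
```

```text
clock: 20.03
tool_pos: [0.4509, 0.143, 0.0745]
ee_rot: [0.0, 1.0, 0.0, 0.0]
force: [0.2, 1.0, -0.3]
grip_width: 0.0274
finger_force: 24.8
```

```bash
python3 -m crank '[[0,0,0.7,0,0,0],[0,0,0,0,0,0],[0,0,0,0,0,0],[0,0,0,0,0,0],[0,0,0,0,0,0],[0,0,-10,0,0,0],[0,0,-20,0,0,0],[0,0,-30,0,0,0],[0,0,-30,0,0,0],[0,0,-30,0,0,0],[0,0,-30,0,0,0],[0,0,0,0,0,0]]' 0.6
python3 - <<'E'
from h import *
w=r.camera("wrist");p=r.observe()["tool_pos"];print(p)
for q in r.regions_of("dropper_bottle","wrist"):
    c,a=cen(q["region"]);print(c.round(1),a,round(q["p"],2),q["rect"]);
    z=.044;print(least_squares(lambda x:sil(w,"dropper_bottle",x,z,wproj)-c,(.45,.1427),diff_step=1e-2).x, sil(w,"dropper_bottle",(.4508,.1425),z,wproj))
E
python3 -m crank '[[-7,-15,0,0,0,0],[-13,-28,0,0,0,0],[-13,-28,0,0,0,0],[-13,-28,0,0,0,0],[-13,-28,0,0,0,0],[-13,-28,0,0,0,0],[-13,-28,0,0,0,0],[-13,-28,0,0,0,0],[-13,-28,0,0,0,0],[-13,-28,0,0,0,0],[-10,-22,0,0,0,0],[0,0,25,0,0,0],[0,0,15,0,0,0],[0,0,0,0,0,0],[0,0,0,0,0,0]]' 0.9
python3 - <<'E'
from h import *
w=r.camera("wrist");print(r.observe()["tool_pos"])
for q in r.regions_of("medium_bottle","wrist"):
    p,a=cen(q["region"]);print(p,a,q["p"],q["rect"]);print(least_squares(lambda x:sil(w,"medium_bottle",x,0,wproj)-p,(.585,-.146),diff_step=1e-2).x)
E
```

```text
clock: 21.03
tool_pos: [0.4526, 0.1434, 0.2318]
ee_rot: [0.0, 1.0, 0.001, 0.006]
force: [0.8, 0.6, 1.5]
grip_width: 0.0511
finger_force: 0.0
[0.45212553 0.14329655 0.2286988 ]
clock: 22.38
tool_pos: [0.5834, -0.1459, 0.1811]
ee_rot: [0.0, 1.0, 0.001, -0.002]
force: [0.5, 0.3, -0.4]
grip_width: 0.0769
finger_force: 0.0
[ 0.58408289 -0.14589185  0.18305067]
[284.76925653 200.69055593] 2986.0 0.71 [256.5, 167.3, 311.4, 236.3]
[ 0.58437112 -0.14487472]
[490.63370241 153.44410739] 6593.0 0.54 [450.0, 105.5, 532.6, 200.3]
[0.53672192 0.05673027]
```

```bash
python3 -m crank '[[-0.5,0.5,20,0,0,0],[0,0,30,0,0,0],[0,0,30,0,0,0],[0,0,30,0,0,0],[0,0,20,0,0,0],[0,0,10,0,0,0],[0,0,4,0,0,0],[0,0,0,0,0,0],[0,0,0,0,0,0]]' && python3 -m crank '[[0,0,0,0,0,0],[0,0,0,0,0,0],[0,0,0,0,0,0],[0,0,0,0,0,0],[0,0,0,0,0,0],[0,0,0,0,0,0],[0,0,0,0,0,0],[0,0,0,0,0,0],[0,0,0,0,0,0]]' 0 35
```

```text
clock: 23.23
tool_pos: [0.5862, -0.1459, 0.0419]
ee_rot: [0.0, 1.0, -0.0, 0.002]
force: [0.1, -0.2, -0.3]
grip_width: 0.0767
finger_force: 0.0
clock: 23.98
tool_pos: [0.5859, -0.1459, 0.0414]
ee_rot: [0.0, 1.0, -0.0, 0.001]
force: [-0.6, 0.7, 5.0]
grip_width: 0.0449
finger_force: 35.9
```

```bash
python3 -m crank '[[0,0,-10,0,0,0],[0,0,-25,0,0,0],[0,0,-30,0,0,0],[0,0,-30,0,0,0],[0,0,-30,0,0,0],[0,0,-20,0,0,0],[0,0,0,0,0,0],[6,25,0,0,0,0],[6,25,0,0,0,0],[6,25,0,0,0,0],[6,25,0,0,0,0],[6,25,0,0,0,0],[6,25,0,0,0,0],[6,25,0,0,0,0],[6,26,0,0,0,0],[0,0,15,0,0,0],[0,0,15,0,0,0],[0,0,0,0,0,0],[0,0,0,0,0,0],[0,0,0,0,0,0]]'
python3 - <<'E'
from h import *
w=r.camera("wrist");p=r.observe()["tool_pos"];print(p)
for q in r.regions_of("medium_bottle","wrist")[:2]:
    c,a=cen(q["region"]);print(c.round(1),a,round(q["p"],2),q["rect"],"exp",sil(w,"medium_bottle",p[:2],p[2]-.0415,wproj))
cv2.imwrite("pics/w6.png",cv2.resize(w["frame"][100:420,130:430],(560,600)))
t=r.camera("top");cv2.imwrite("pics/t6.png",cv2.resize(t["frame"][170:290,120:300],(800,533),interpolation=cv2.INTER_CUBIC))
E
```

```text
clock: 25.65
tool_pos: [0.5371, 0.0551, 0.1547]
ee_rot: [0.001, 1.0, -0.0, -0.0]
force: [0.5, -0.9, -0.3]
grip_width: 0.0453
finger_force: 36.2
[0.53743594 0.05507761 0.15525367]
[283.9 285.6] 13278.0 0.79 [230.4, 200.3, 336.8, 359.7] exp [283.62105841 292.71407256]
```

View pics/w6.png

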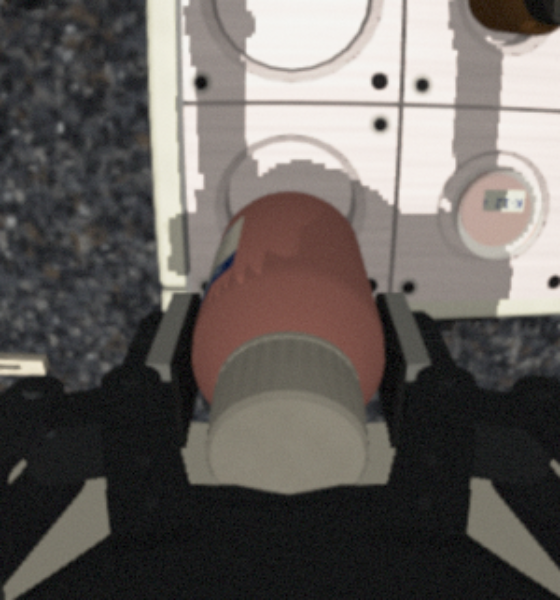

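The medium bottle hangs upright over its well, bottle bottom edge at crop (290,195) and rim at (290,135). The dish and dropper are in place at the right. I'll measure the fore-aft offset from the visible lower edge, since the palm hides part of the cap.

Run:
```python
from h import *
w=r.camera("wrist");p=r.observe()["tool_pos"];print(p)
a=np.linspace(0,6.28,90)
def top(dx,dz): return wproj(w,np.c_[p[0]+dx+.023*np.cos(a),p[1]+.023*np.sin(a),np.full(90,p[2]-.0415+dz)])[:,1].min()
for dx in(-.004,-.002,0): print(dx,top(dx,0),top(dx,.002))
print([q["rect"] for q in r.regions_of("medium_bottle","wrist")[:1]])
```

```text
[0.53759286 0.05507986 0.15549804]
-0.004 193.6988693774117 194.59808698194988
-0.002 196.95426436413754 197.8838026115574
0 200.1912879278938 201.15060114264992
[[231.8, 200.3, 335.1, 362.5]]
```

```bash
python3 -m crank '[[0,1,15,0,0,0],[0,0,15,0,0,0],[0,0,10,0,0,0],[0,0,8,0,0,0],[0,0,8,0,0,0],[0,0,7,0,0,0],[0,0,4,0,0,0],[0,0,0,0,0,0],[0,0,0,0,0,0],[0,0,0,0,0,0]]'
```

```text
clock: 26.73
tool_pos: [0.5375, 0.0564, 0.0883]
ee_rot: [0.0, 1.0, 0.0, 0.001]
force: [0.2, -0.0, -1.1]
grip_width: 0.0446
finger_force: 36.2
```

```bash
python3 -m crank '[[0,0,2,0,0,0],[0,0,0,0,0,0],[0,0,0,0,0,0],[0,0,0,0,0,0]]' && python3 -m crank '[[0,0,0,0,0,0],[0,0,0,0,0,0],[0,0,0,0,0,0],[0,0,0,0,0,0],[0,0,-10,0,0,0],[0,0,-20,0,0,0],[0,0,-30,0,0,0],[0,0,-30,0,0,0],[0,0,-30,0,0,0],[0,0,-20,0,0,0],[0,0,0,0,0,0],[0,0,0,0,0,0]]' 0.75
python3 - <<'E'
from h import *
w=r.camera("wrist");p=r.observe()["tool_pos"];print(p)
for n,g in(("medium_bottle",(.5367,.056)),("dropper_bottle",(.4508,.1425))):
  for q in r.regions_of(n,"wrist")[:2]:
    c,a=cen(q["region"]);e=sil(w,n,g,.044,wproj);print(n,c.round(1),a,round(q["p"],2),q["rect"],"exp",e)
    if np.hypot(*(c-e))<20:print(least_squares(lambda x:sil(w,n,x,.044,wproj)-c,g,diff_step=1e-2).x)
cv2.imwrite("pics/w7.png",w["frame"])
E
```

```text
clock: 27.07
tool_pos: [0.5372, 0.0564, 0.0857]
ee_rot: [0.0, 1.0, 0.0, 0.0]
force: [0.5, -0.7, -1.0]
grip_width: 0.045
finger_force: 36.2
clock: 28.07
tool_pos: [0.5379, 0.0564, 0.228]
ee_rot: [0.0, 1.0, 0.0, 0.002]
force: [-0.5, 0.0, -0.3]
grip_width: 0.0643
finger_force: 0.0
[0.53726227 0.05637745 0.2259996 ]
medium_bottle [284.4 195. ] 2883.0 0.85 [260.0, 159.7, 309.7, 229.7] exp [283.27756882 196.12969542]
[0.53567075 0.05693491]
medium_bottle [366.7 183.7] 5611.0 0.29 [322.3, 142.5, 413.1, 229.0] exp [283.27756882 196.12969542]
dropper_bottle [380.2  98.2] 1152.0 0.92 [359.3, 83.1, 404.0, 116.2] exp [378.42970649  99.31385349]
[0.449623   0.14415902]
```

View pics/w7.png

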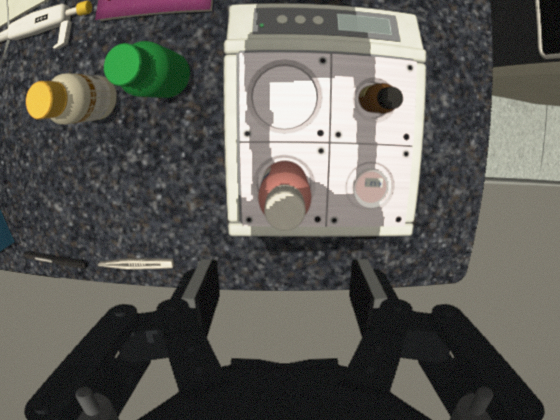

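All three stand in their places: medium at (285,190), dropper at (380,98), dish at (372,185), each within about 2 mm of its well centre. Now the oil bottle; I'll turn about 45° so that the finger clears the green one.

```bash
python3 -m crank '[[6,-13,0,0,0,0],[11.6,-26,0,0,0,0],[11.6,-26,0,0,0,0],[11.6,-26,0,0,0,0],[11.6,-26,0,0,0,0],[11.6,-26,0,0,0,0],[11.6,-26,0,0,0,0],[11.6,-26,0,0,0,0],[11.6,-26,0,0,0,0],[6,-13,0,0,0,0],[0,0,0,0,0,0],[0,0,0,0,0,0]]' 1
python3 - <<'E'
from h import *
s=r.observe();print(s["joints"],s["tool_pos"])
w=r.camera("wrist")
for q in r.regions_of("oil_bottle","wrist")[:2]:
    c,a=cen(q["region"]);print(c,a,q["rect"],least_squares(lambda x:sil(w,"oil_bottle",x,0,wproj)-c,(.433,-.1765),diff_step=1e-2).x)
E
```

```text
clock: 29.22
tool_pos: [0.4313, -0.1781, 0.2246]
ee_rot: [0.002, 1.0, 0.0, -0.001]
force: [-0.1, 0.3, 1.1]
grip_width: 0.0852
finger_force: 0.0
[-4.64694385e-01 -2.68333704e-01  1.58101533e+00  2.17438329e-04
  1.83055288e+00 -2.03234961e+00] [ 0.4313068  -0.17810488  0.22463831]
[384.87261504 174.55555556] 3564.0 [347.2, 141.9, 424.7, 210.8] [ 0.41528321 -0.07997153]
[286.80783354 192.34883721] 3268.0 [260.8, 154.5, 318.3, 226.0] [ 0.43258981 -0.17514953]
```

```bash
python3 -m crank '[[-1.5,2.3,0,0,0,0.112],[0,0,0,0,0,0.112],[0,0,0,0,0,0.112],[0,0,0,0,0,0.112],[0,0,0,0,0,0.112],[0,0,0,0,0,0.112],[0,0,0,0,0,0.113],[0,0,20,0,0,0],[0,0,20,0,0,0],[0,0,20,0,0,0],[0,0,0,0,0,0],[0,0,0,0,0,0]]'
python3 - <<'E'
from h import *
s=r.observe();print(s["joints"][5],s["tool_pos"])
w=r.camera("wrist")
for q in r.regions_of("oil_bottle","wrist")[:2]:
    c,a=cen(q["region"]);print(c,a,q["rect"],least_squares(lambda x:sil(w,"oil_bottle",x,0,wproj)-c,(.433,-.1765),diff_step=1e-2).x)
cv2.imwrite("pics/w8.png",w["frame"])
E
```

```text
clock: 30.32
tool_pos: [0.4334, -0.1741, 0.1646]
ee_rot: [0.382, 0.924, 0.0, -0.001]
force: [-0.1, 0.2, -0.3]
grip_width: 0.0853
finger_force: 0.0
-1.241544129902078 [ 0.43336406 -0.17409222  0.16456794]
[360.23928845 107.26415455] 5228.0 [316.2, 70.0, 405.7, 146.0] [ 0.41513288 -0.07982127]
[283.3864279  212.53421301] 5305.0 [251.5, 164.1, 320.2, 262.2] [ 0.43315028 -0.1737863 ]
```

View pics/w8.png

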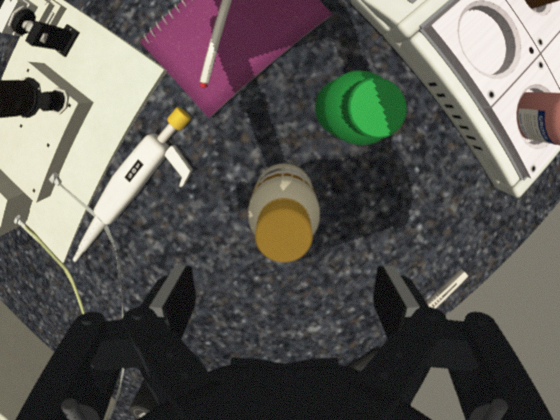

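The oil bottle (284,212) is centred between the fingers, and green at (360,107) is well off their line. I'll go down and grip.

```bash
python3 -m crank '[[0,0,20,0,0,0],[0,0,25,0,0,0],[0,0,25,0,0,0],[0,0,20,0,0,0],[0,0,15,0,0,0],[0,0,7,0,0,0],[0,0,0,0,0,0],[0,0,0,0,0,0],[0,0,0,0,0,0]]' && python3 -m crank '[[0,0,0,0,0,0],[0,0,0,0,0,0],[0,0,0,0,0,0],[0,0,0,0,0,0],[0,0,0,0,0,0],[0,0,0,0,0,0],[0,0,0,0,0,0],[0,0,0,0,0,0],[0,0,0,0,0,0]]' 0 45
```

```text
clock: 31.17
tool_pos: [0.4348, -0.1757, 0.0556]
ee_rot: [0.383, 0.924, -0.0, 0.002]
force: [-0.1, 0.1, 0.3]
grip_width: 0.0853
finger_force: 0.0
clock: 31.92
tool_pos: [0.4343, -0.1757, 0.0548]
ee_rot: [0.383, 0.924, -0.0, 0.001]
force: [-0.9, -0.8, 5.7]
grip_width: 0.0537
finger_force: 47.7
```

```bash
python3 -m crank '[[0,0,-10,0,0,0],[0,0,-25,0,0,0],[0,0,-30,0,0,0],[0,0,-30,0,0,0],[0,0,-30,0,0,0],[0,0,-25,0,0,0],[0,0,-10,0,0,0],[0,0,0,0,0,0]]' && python3 -m crank '[[8.5,10,0,0,0,0],[17,19.5,0,0,0,0],[17,19.5,0,0,0,0],[17,19.5,0,0,0,0],[17,19.5,0,0,0,0],[17,19.5,0,0,0,0],[17,19.5,0,0,0,0],[17,19.5,0,0,0,0],[17,19.5,0,0,0,0],[8.5,10,0,0,0,0],[0,0,15,0,0,0],[0,0,15,0,0,0],[0,0,0,0,0,0],[0,0,0,0,0,0],[0,0,0,0,0,0]]'
python3 - <<'E'
from h import *
w=r.camera("wrist");p=r.observe()["tool_pos"];print(p)
a=np.linspace(0,6.28,90);u=np.array([-.707,.707])
def top(d):
    e=p[:2]+d*u;return wproj(w,np.c_[e[0]+.0275*np.cos(a),e[1]+.0275*np.sin(a),np.full(90,p[2]-.055)])[:,1].min()
for d in(-.004,-.002,0,.002,.004): print(d,top(d))
print([q["rect"] for q in r.regions_of("oil_bottle","wrist")[:2]])
cv2.imwrite("pics/w9.png",w["frame"])
E
```

```text
clock: 32.58
tool_pos: [0.4345, -0.1756, 0.2165]
ee_rot: [0.383, 0.924, -0.0, 0.002]
force: [-1.1, 0.2, -2.0]
grip_width: 0.0542
finger_force: 47.7
clock: 33.83
tool_pos: [0.4497, 0.0572, 0.183]
ee_rot: [0.383, 0.924, -0.0, -0.001]
force: [0.2, -0.2, -1.3]
grip_width: 0.0536
finger_force: 47.8
[0.45007474 0.05719977 0.18374371]
-0.004 194.7807369350363
-0.002 191.72133170640043
0 188.64670997619754
0.002 185.55731166228256
0.004 182.45359158706094
[[123.0, 224.5, 202.1, 312.0], [225.2, 188.5, 348.1, 361.9]]
```

View pics/w9.png

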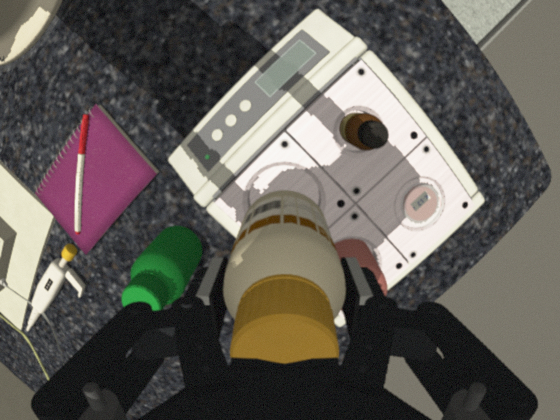

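The oil bottle is upright over the large well, bottom edge at row 188 exactly as predicted, and the neighbours are clear. I'll lower it.

```bash
python3 -m crank '[[-0.7,0,12,0,0,0],[0,0,15,0,0,0],[0,0,12,0,0,0],[0,0,10,0,0,0],[0,0,8,0,0,0],[0,0,8,0,0,0],[0,0,8,0,0,0],[0,0,6,0,0,0],[0,0,2,0,0,0],[0,0,0,0,0,0],[0,0,0,0,0,0],[0,0,0,0,0,0]]'
```

```text
clock: 34.93
tool_pos: [0.4509, 0.0569, 0.1032]
ee_rot: [0.383, 0.924, 0.0, 0.001]
force: [-0.2, 0.6, -0.8]
grip_width: 0.0541
finger_force: 47.8
```

```bash
python3 -m crank '[[0,0,2,0,0,0],[0,0,1,0,0,0],[0,0,0,0,0,0],[0,0,0,0,0,0]]' && python3 -m crank '[[0,0,0,0,0,0],[0,0,0,0,0,0],[0,0,0,0,0,0],[0,0,0,0,0,0],[0,0,0,0,0,0],[0,0,-10,0,0,0],[0,0,-20,0,0,0],[0,0,-30,0,0,0],[0,0,-30,0,0,0],[0,0,-30,0,0,0],[0,0,-20,0,0,0],[0,0,0,0,0,0],[0,0,0,0,0,0]]' 0.85
python3 - <<'E'
from h import *
w=r.camera("wrist");p=r.observe()["tool_pos"];print(p)
for n,g,z in(("oil_bottle",(.4506,.0565),.044),("medium_bottle",(.5367,.056),.044),("dropper_bottle",(.4508,.1425),.044),("dish",(.5375,.1427),.0605)):
  for q in r.regions_of(n,"wrist")[:2]:
    c,a=cen(q["region"]);e=sil(w,n,g,z,wproj);print(n,c.round(1),a,round(q["p"],2),"exp",e.round(1))
    if np.hypot(*(c-e))<20:print(least_squares(lambda x:sil(w,n,x,z,wproj)-c,g,diff_step=1e-2).x.round(4))
cv2.imwrite("pics/w10.png",w["frame"])
E
```

```text
clock: 35.27
tool_pos: [0.4505, 0.0569, 0.0996]
ee_rot: [0.383, 0.924, -0.0, -0.0]
force: [0.3, -0.4, -1.5]
grip_width: 0.0539
finger_force: 47.8
clock: 36.35
tool_pos: [0.4511, 0.0569, 0.2418]
ee_rot: [0.383, 0.924, 0.001, 0.002]
force: [0.6, -0.1, -0.7]
grip_width: 0.0726
finger_force: 0.0
[0.45062424 0.05691267 0.23991991]
oil_bottle [177.1 245. ] 3281.0 0.92 exp [282.1 199.2]
oil_bottle [283.1 196.6] 4116.0 0.73 exp [282.1 199.2]
[0.4496 0.0588]
medium_bottle [341.9 249.5] 2608.0 0.91 exp [343.1 252.3]
[0.5334 0.0573]
medium_bottle [398.2 186.2] 1070.0 0.68 exp [343.1 252.3]
dropper_bottle [346.7 124.1] 915.0 0.63 exp [346.4 126.1]
[0.4496 0.144 ]
dish [398.5 185.8] 989.0 0.95 exp [398.  185.8]
[0.5378 0.1432]
```

View pics/w10.png

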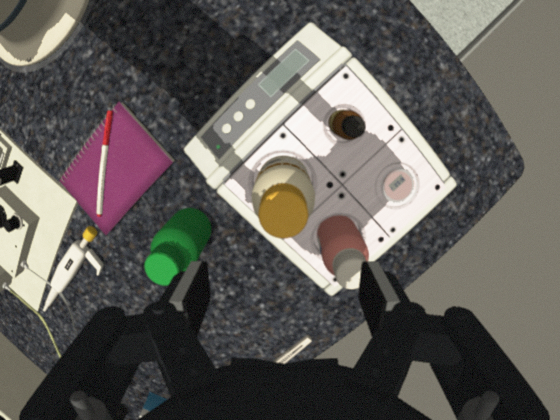

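All four stand or lie in their own wells: oil (283,197), medium (342,250), dropper (347,124), dish (398,186). Each is upright and within about 3 mm of its centre, and the gripper is clear.

```bash
python3 -c "
from plant import r
print(r.finish_job())"
```

```text
the job is handed in; nothing more can be done
None
```

The job is handed in at about 36 s of the 96 s allowed: all three bottles and the dish are in their own warming blocks, within about 3 mm of centre in the last wrist picture; the hand-in returned no verdict.

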